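# Set out the specimen pots beside the microscope

### The job

Set out the place beside the microscope for the next reading: stand the yellow-capped pot midway between the lens tissue pad and the timer, then the red-capped pot behind it and the blue-capped pot in front of it (behind is away from the robot), each 7 cm from the yellow one centre to centre, in a straight row square across the line from the pad to the timer. Put the cover-slip box flat on the middle of the lens tissue pad. Everything stands upright, and the black-capped oil bottle stays where it is.

Things in the scene. Friction and masses are not known exactly. Their poses are not given: they have to be found in the camera images.
- yellow_pot_mid (a point): sample pot with a yellow screw cap and a white label, 33 mm across below, cap 38 mm across and 12 mm high, 54 mm high in all, 22 g, standing upright and loose; this point is on its axis, 27 mm above its underside (z up)
- red_pot_mid (a point): sample pot with a red screw cap and a white label, 33 mm across below, cap 38 mm across and 12 mm high, 54 mm high in all, 22 g, standing upright and loose; this point is on its axis, 27 mm above its underside (z up)
- blue_pot_mid (a point): sample pot with a blue screw cap and a white label, 33 mm across below, cap 38 mm across and 12 mm high, 54 mm high in all, 22 g, standing upright and loose; this point is on its axis, 27 mm above its underside (z up)
- coverslips_mid (a point): small white cover-slip box with a blue mark on its lid, 29 x 29 x 20 mm, 22 g, loose; this point is its centre, 10 mm above its underside; x and y are square to its sides, z up
- pad_top (a point): lens tissue pad, flat, white with a blue band, 64 (x) x 91 (y) x 6 mm, fixed on the worktop; this point is the middle of its top face. Its y axis lies along the line between the pad and the timer, whose centres are 185 mm apart; its x axis points away from the robot, square to that line (turned by up to 0.12 rad). The timer may be on either side of it
- timer_mid (a point): white timer with a display and green, yellow and red buttons, lying flat and fixed on the worktop, 66 x 62 mm and 22 mm high; this point is its centre, 9.5 mm above the worktop; axes parallel to the pad's. A thin white fixed sheet, 1.6 mm high, covers part of the worktop behind, and may carry some of the things
- oil_bottle_mid (a point): small brown oil bottle with a black cap, 29 mm across, 58 mm high, a loose bystander that stands behind the work and is not to be moved; this point is its centre, 29 mm above its underside
Not all that is in view belongs to the job. Leave any orange look-alike of the part that bears red_pot_mid alone. There is more than one size of the part that bears coverslips_mid; the job needs the smaller.

How it is judged (in metres and radians):
At the end, for the whole second after the job is handed in: Yellow pot midway between pad and timer, red 70 mm behind, blue 70 mm in front, square to the line pad-timer, each within about 15 mm, upright (0.12 rad) on the worktop; cover-slip box flat on the pad, within 13 mm of its middle; all at rest; oil bottle within 20 mm of its start (x of yellow_pot_mid in the frame of pad_top between -0.015 and 0.015 m and horizontal distance between yellow_pot_mid and pad_top between 0.0745 and 0.1105 m and horizontal distance between yellow_pot_mid and timer_mid between 0.0745 and 0.1105 m and height (world z) of yellow_pot_mid between 0.022 and 0.033 m and angle between each of yellow_pot_mid, red_pot_mid, blue_pot_mid, coverslips_mid's own z axis and vertical below 0.12 rad and x of red_pot_mid in the frame of pad_top between 0.055 and 0.085 m and horizontal distance between red_pot_mid and pad_top between 0.095 and 0.137 m and horizontal distance between red_pot_mid and timer_mid between 0.095 and 0.137 m and height (world z) of red_pot_mid between 0.022 and 0.033 m and x of blue_pot_mid in the frame of pad_top between -0.085 and -0.055 m and horizontal distance between blue_pot_mid and pad_top between 0.095 and 0.137 m and horizontal distance between blue_pot_mid and timer_mid between 0.095 and 0.137 m and height (world z) of blue_pot_mid between 0.022 and 0.033 m and horizontal distance between coverslips_mid and pad_top below 0.013 m and height (world z) of coverslips_mid between 0.012 and 0.021 m and linear speed of each of yellow_pot, red_pot, blue_pot, coverslips below 0.02 m/s and distance of oil_bottle_mid from where it was at the start of the episode below 0.02 m); the robot touches nothing.
It fails at once if the yellow pot is knocked over (angle between yellow_pot_mid's own z axis and vertical above 0.8 rad).
It fails at once if the red pot is knocked over (angle between red_pot_mid's own z axis and vertical above 0.8 rad).
It fails at once if the blue pot is knocked over (angle between blue_pot_mid's own z axis and vertical above 0.8 rad).
It fails at once if the oil bottle is knocked over (angle between oil_bottle_mid's own z axis and vertical above 0.8 rad).
It fails at once if the oil bottle is moved more than 20 mm (distance of oil_bottle_mid from where it was at the start of the episode above 0.02 m).
It also fails if it takes over 102 s, if anything falls off the work surface, if the arm or the gripper's body presses on something with over 40 N, if the wrist force passes 120 N, or if a joint passes its speed limit or range.

### The arm

A 7-joint arm with a two-finger parallel gripper is mounted at the origin on a cart in front of the work surface, level with it; the furniture and walls round the work are solid. World frame = base frame: x ahead of the robot, y to its left, z up, the work surface at z = 0. Lengths are in m, angles in degrees, forces in N, time in s.
With the tool pointing down it reaches from about 0.35 to 0.9 m from the base axis. Payload 8.1 kg.
Tool frame: the origin (TCP) lies midway between the tips of the shut fingers; the grasp point (between the pads) lies 19 mm behind it; z points along the fingers, y is the line along which they close (so a half turn about z gives the same grasp; the last joint's range is limited). The gripper opens to 85 mm and grips with 20 to 120 N. Pads are 22 mm wide; open, the fingers measure 114 mm over their backs; the gripper's body (76 mm by 85 mm) begins 54 mm behind the grasp point. The pads swing forward as they close: fully open they stand 13 mm farther back than shut.
Start: joints at [-78.415, 24.895, 1.432, 90.138, -0.665, 64.973, -4.303], TCP at [0.188, 0.596, 0.193] pointing down, gripper open.
Joint ranges: [-149.89, 149.89], [-25.12, 119.58], [-72.63, 75.52], [4.76, 147.25], [-75.54, 255.54], [6.69, 114.76], [-157.13, 157.13]. Speed limits (degrees/s): [127.2, 127.2, 172.46, 172.46, 180, 180, 180].

### API

Orientations are given as a 3x3 rotation matrix whose columns are the frame's x, y, z axes.
In Python, from rig import observe, snapshot, hand_in, look_for, outline_of gives the robot as it stands.
- The arm moves only by the shell command python3 -m crank 'ROWS'. ROWS is JSON, a list that holds one entry, the list of rows, each a list of 7 numbers: the shift along the tool's x, y, z in m, then the turn, a rotation vector about the tool's x, y, z in degrees, then the finger opening in m, from 0 to 0.0854. In form: [[[dx, dy, dz, ax, ay, az, fingers], ...]]. A call has exactly 10 rows; each row shifts and turns the commanded pose from where the row before left it, along the tool's axes as they then stand; what a row does not reach is not made up. A row lasts 1/10 s, in which the tool goes at most 50 mm and 8.59 degrees, less where a joint would pass 70% of its speed; a pose out of reach is approached as far as the arm can. A call is refused whole if a number of a shift passes 0.05 or a number of a turn 8.59, either way. A call with a gripper value outside its range is refused whole. The fingers move at their own pace and stop on an object; the grip force is fixed at half the most. Time passes only in rows, so rows that do not move let the fingers close, or fill a call up. It gives the time, the measured TCP pose, the force, the opening and the grip force at its end, in the units of the state.
- observe(): the state, without advancing time (a new reading comes with each control period).
- snapshot(name): name is "side" or "top" or "wrist"; returns a dict with "img" (384x512x3 uint8, red, green, blue), "vfov" (degrees; the focal length in pixels is half the picture's height over the tangent of half this angle, whatever the lens; pixels are square), "cx", "cy" (the principal point, pixels), "pose" (4x4, takes a point from camera to world coordinates). Camera axes: x right, y up, looking along -z (the intrinsics and any distortion apply to the point x, -y, -z); pixel columns grow to the right and rows downward; lengths in m; the calibration is good to about 2 mm. A picture is of the moment at which its call begins. There is no depth.
- hand_in(): hands the job in; it is judged then, once.
Trained networks look in the newest picture that a camera, given by its name, has taken for a name from the list of things; names that differ only in an ending like _2 or _b are one class to them, and where a whole thing is asked for, a point or a joint stands for the part that bears it (a point fixed in the world has none). Each returns a list of dicts, best first, with "confidence" (0 to 1); they miss things now and then, are a little off and sometimes report something else, mostly with a low value. They report only what shows in the picture. A call takes as long as a camera call. They do not tell look-alikes from the thing itself.
- look_for(target, camera): "box" ([left, top, width, height] as shares, 0 to 1, of the picture: columns of its width, rows of its height, round what is visible of it).
- outline_of(target, camera): "mask" (384x512 bool, what is visible of it) and "box" ([left, top, width, height] as shares, 0 to 1, of the picture: columns of its width, rows of its height, round what is visible of it).
The state is a dict: "clock": time; "q": joint angles; "qd": joint speeds; "joint_efforts": joint torques, N m; "tool_pos": TCP position; "eef_rot": TCP orientation; "force": force on the tool from outside, world axes, zero at the start; "ft_torque": the same for the moment, N m; "finger_gap": finger opening in m; "gripper_force": force on a finger pad.
Only numpy, scipy, OpenCV 4.12 (cv2) and the standard library are available. Lean on these libraries where they do the work, as an engineer would, in place of code of your own. Each camera call takes 0.05 s, during which the arm holds its last target. There are 200 camera calls.

## Working session

There is one attempt and no reset: what is moved stays moved. The work goes in short steps, Python scripts to look and compute and a shell command to move; the robot and the scene stay as the last step left them, time stands still between calls to the robot, and variables do not carry over. Pictures are saved under pics/ and viewed, at most 14 in all, crops included, and the job is handed in when it is done.

```bash
ls; mkdir -p pics; python3 - <<'E'
from rig import *
import cv2,numpy as np
print(observe())
for n in ("top","side","wrist"):
    s=snapshot(n); print(n,s["vfov"],s["cx"],s["cy"],np.round(s["pose"],4).tolist(),[k for k in s])
    cv2.imwrite(f"pics/{n}0.png",cv2.resize(s["img"][:,:,::-1],(768,576)))
E
```

```text
pics
{'clock': 0.0, 'q': array([-78.41329267,  24.93571015,   1.42846452,  90.18946442,
        -0.66370614,  64.97148958,  -4.30393328]), 'qd': array([-0.00059152, -0.03446169, -0.00205401,  0.07834708, -0.07001751,
       -0.05636231, -0.06621846]), 'joint_efforts': array([ 5.86469323e-04, -6.70476151e+01,  1.02555726e+00, -3.16213489e+01,
        1.56582368e-02,  1.23505955e-02,  3.64822540e-05]), 'tool_pos': array([0.18745322, 0.59564291, 0.19213111]), 'eef_rot': array([[-9.53886208e-01,  3.00168275e-01, -3.30105714e-04],
       [ 3.00168425e-01,  9.53885028e-01, -1.50681669e-03],
       [-1.37415670e-04, -1.53641898e-03, -9.99998810e-01]]), 'force': array([-0.26734958,  1.07409704,  0.04330682]), 'ft_torque': array([0.01242201, 0.03988344, 0.01155939]), 'gripper_force': 0.0, 'finger_gap': 0.08569084027621893}
top 50.43762628154267 256.5668606970075 191.58063702381043 [[-0.0047, 0.9821, -0.1882, 0.329], [-1.0, -0.0059, -0.0058, 0.2379], [-0.0068, 0.1882, 0.9821, 0.938], [0.0, 0.0, 0.0, 1.0]] ['img', 'vfov', 'cx', 'cy', 'pose']
side 49.847046928284534 253.6457351917727 184.5896332994961 [[-0.9982, 0.0392, -0.0459, 0.4341], [-0.0565, -0.3372, 0.9397, 1.0354], [0.0214, 0.9406, 0.3388, 0.3727], [0.0, 0.0, 0.0, 1.0]] ['img', 'vfov', 'cx', 'cy', 'pose']
wrist 70.3148934781475 252.95153477788267 191.5619179015905 [[0.2988, -0.903, -0.3087, 0.1069], [0.9543, 0.2822, 0.0981, 0.6224], [-0.0015, -0.3239, 0.9461, 0.3731], [0.0, 0.0, 0.0, 1.0]] ['img', 'vfov', 'cx', 'cy', 'pose']
```

View pics/top0.png

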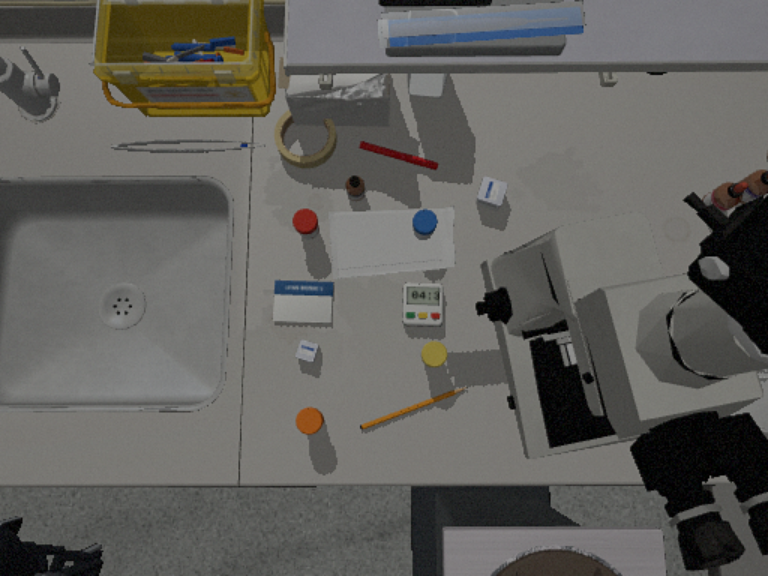

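View pics/side0.png

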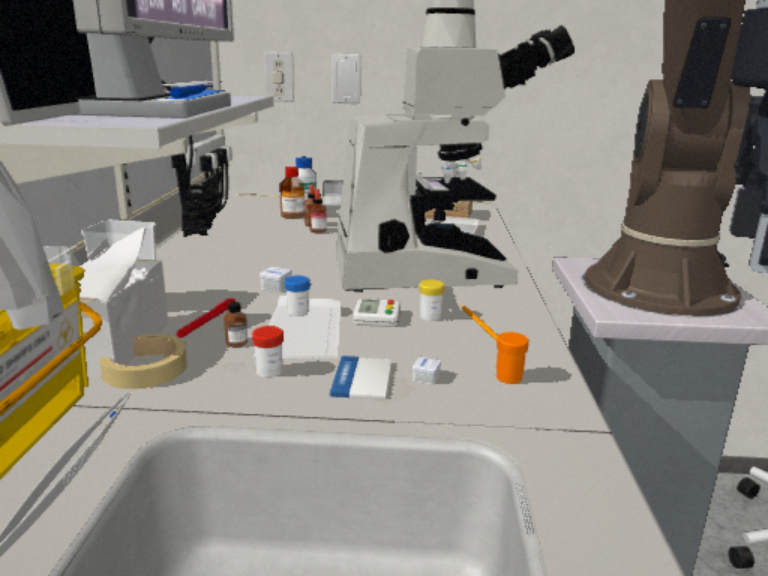

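```bash
cat > h.py <<'E'
from rig import *
import cv2,numpy as np
def ray(s,u,v):
    f=192/np.tan(np.radians(s["vfov"]/2)); P=np.array(s["pose"])
    return P[:3,3],P[:3,:3]@np.array([(u-s["cx"])/f,-(v-s["cy"])/f,-1])
def at(s,u,v,z):
    o,d=ray(s,u,v); return o+d*(z-o[2])/d[2]
def quad(s,m,z):
    c,sz,a=cv2.minAreaRect(np.argwhere(m)[:,::-1].astype(np.float32))
    q=np.array([at(s,u,v,z)[:2] for u,v in cv2.boxPoints((c,sz,a))])
    return q
def report(cam,names,zs):
    s=snapshot(cam)
    for n in names:
        for r in outline_of(n,cam):
            if r["confidence"]<.2: continue
            m=r["mask"]; v,u=np.argwhere(m).mean(0); q=quad(s,m,zs[n]); e=q[1]-q[0]; g=q[2]-q[1]
            print(n,round(r["confidence"],2),"px",u.round(1),v.round(1),"ctr",q.mean(0).round(4),"centroid",at(s,u,v,zs[n])[:2].round(4),
              "sides",np.linalg.norm(e).round(4),np.degrees(np.arctan2(e[1],e[0])).round(1),np.linalg.norm(g).round(4),np.degrees(np.arctan2(g[1],g[0])).round(1))
    return s
RANGES={"red":[(0,7),(173,180)],"yellow":[(22,32)],"blue":[(100,118)]}
def caps(s,z=.052):
    h=cv2.cvtColor(s["img"],cv2.COLOR_RGB2HSV)
    for c,rs in RANGES.items():
        m=sum((cv2.inRange(h,(a,140,70),(b,255,255)) for a,b in rs))
        n,l,st,ce=cv2.connectedComponentsWithStats(m)
        for i in range(1,n):
            if st[i,4]>60: print(c,st[i].tolist(),ce[i].round(1),at(s,*ce[i],z)[:2].round(4))
E
python3 - <<'E'
from h import *
zs=dict(yellow_pot_mid=.045,red_pot_mid=.045,blue_pot_mid=.045,coverslips_mid=.02,pad_top=.006,timer_mid=.02,oil_bottle_mid=.05)
s=report("top",zs,zs)
caps(s)
for n in ("yellow_pot_mid","red_pot_mid","blue_pot_mid","coverslips_mid"):pass
t=snapshot("side")
for n in zs:
    for r in outline_of(n,"side"):
        if r["confidence"]>.2: print(n,round(r["confidence"],2),(np.array(r["box"])*[512,384,512,384]).round(0),at(t,*np.argwhere(r["mask"]).mean(0)[::-1],zs[n]/2)[:2].round(3))
E
```

```text
yellow_pot_mid 0.48 px 289.0 235.4 ctr [0.4022 0.1729] centroid [0.4023 0.1728] sides 0.0351 -90.3 0.037 178.7
red_pot_mid 0.75 px 203.8 148.7 ctr [0.6003 0.362 ] centroid [0.6003 0.363 ] sides 0.0374 -43.3 0.0468 -135.9
red_pot_mid 0.48 px 205.7 279.8 ctr [0.3085 0.3531] centroid [0.3084 0.3533] sides 0.0386 -45.1 0.035 -134.1
blue_pot_mid 0.72 px 282.3 149.0 ctr [0.5986 0.1838] centroid [0.5986 0.1841] sides 0.0343 -90.4 0.0473 178.8
coverslips_mid 0.75 px 204.3 233.4 ctr [0.4096 0.3618] centroid [0.4098 0.3615] sides 0.0304 -17.3 0.0317 -108.6
coverslips_mid 0.69 px 327.5 128.6 ctr [0.6552 0.075 ] centroid [0.6554 0.0754] sides 0.0512 -19.4 0.0395 -110.0
pad_top 0.63 px 201.6 201.0 ctr [0.4864 0.3713] centroid [0.4861 0.3711] sides 0.0865 -90.4 0.0658 -179.3
timer_mid 0.67 px 281.4 202.5 ctr [0.4795 0.1855] centroid [0.4792 0.1869] sides 0.0643 -90.3 0.067 178.7
oil_bottle_mid 0.48 px 236.8 125.4 ctr [0.6548 0.2873] centroid [0.6539 0.2878] sides 0.0276 -90.4 0.0385 -179.9
red [240, 94, 52, 19, 239] [265.3 103.1] [0.7068 0.222 ]
red [195, 139, 17, 16, 202] [202.8 146.7] [0.6029 0.
[... 426 characters left out ...]
 36, 25, 5, 68] [135.1  37.7] [0.8752 0.5318]
blue [275, 140, 16, 15, 190] [282.8 147.1] [0.6007 0.1835]
blue [183, 187, 39, 10, 229] [202.9 192. ] [0.4987 0.3621]
yellow_pot_mid 0.58 [278. 185.  20.  26.] [0.4   0.149]
red_pot_mid 0.75 [169. 215.  19.  36.] [0.606 0.349]
red_pot_mid 0.61 [328. 222.  23.  33.] [0.306 0.34 ]
blue_pot_mid 0.66 [192. 182.  12.  29.] [0.604 0.158]
blue_pot_mid 0.26 [170. 217.  19.  33.] [0.606 0.348]
coverslips_mid 0.81 [276. 239.  16.  15.] [0.409 0.357]
coverslips_mid 0.71 [175. 182.  18.  10.] [0.663 0.058]
pad_top 0.74 [219. 237.  41.  30.] [0.488 0.372]
timer_mid 0.6 [234. 201.  33.  14.] [0.481 0.185]
oil_bottle_mid 0.82 [151. 200.  12.  31.] [0.665 0.282]
```

```bash
python3 -m crank '[[[-0.0282,-0.0156,0,0,0,0,0.06],[-0.0282,-0.0156,0,0,0,0,0.06],[-0.0282,-0.0156,0,0,0,0,0.06],[-0.0282,-0.0156,0,0,0,0,0.06],[-0.0282,-0.0156,0,0,0,0,0.06],[-0.0282,-0.0156,0,0,0,0,0.06],[-0.0282,-0.0156,0,0,0,0,0.06],[-0.0282,-0.0156,0,0,0,0,0.06],[-0.0282,-0.0156,0,0,0,0,0.06],[-0.0282,-0.0156,0,0,0,0,0.06]]]'
python3 -m crank '[[[0,0,0.015,0,0,0,0.06],[0,0,0.015,0,0,0,0.06],[0,0,0.015,0,0,0,0.06],[0,0,0.015,0,0,0,0.06],[0,0,0.015,0,0,0,0.06],[0,0,0.015,0,0,0,0.06],[0,0,0,0,0,0,0.06],[0,0,0,0,0,0,0.06],[0,0,0,0,0,0,0.06],[0,0,0,0,0,0,0.06]]]'
python3 - <<'E'
from h import *
o=observe(); print(o["tool_pos"].round(4),o["eef_rot"].round(3).tolist(),o["force"],o["finger_gap"])
z=dict(coverslips_mid=.02,pad_top=.006)
s=report("wrist",z,z); cv2.imwrite("pics/w1.png",s["img"][:,:,::-1])
E
```

```text
clock: 1.95
tool_pos: [0.4106, 0.3618, 0.1931]
eef_rot: [[-0.954, 0.3, 0.0], [0.3, 0.954, 0.0], [-0.0, 0.0, -1.0]]
force: [0.9, 0.2, -0.3]
finger_gap: 0.06
gripper_force: 0.0
clock: 2.95
tool_pos: [0.4102, 0.3631, 0.1038]
eef_rot: [[-0.954, 0.3, 0.001], [0.3, 0.954, 0.001], [-0.001, 0.001, -1.0]]
force: [-0.1, 0.1, -0.7]
finger_gap: 0.0601
gripper_force: 0.0
[0.4102 0.3631 0.1038] [[-0.954, 0.3, 0.001], [0.3, 0.954, 0.001], [-0.001, 0.001, -1.0]] [-0.09673764  0.06490917 -0.69197579] 0.06010314800855728
coverslips_mid 0.77 px 249.1 182.3 ctr [0.4056 0.3623] centroid [0.4055 0.3619] sides 0.0269 72.6 0.0318 -16.7
coverslips_mid 0.58 px 117.0 381.6 ctr [0.6195 0.1071] centroid [0.6196 0.107 ] sides 0.0269 72.5 0.0057 -25.9
```

View pics/w1.png

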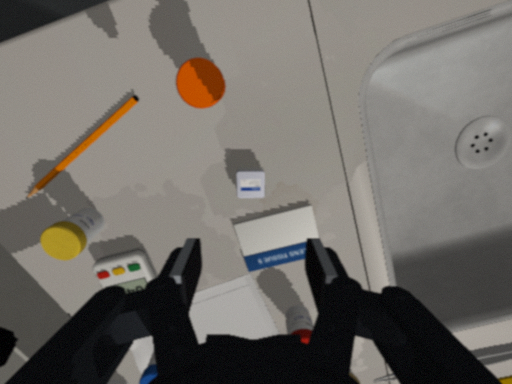

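```bash
python3 -m crank '[[[0.0015,-0.0015,0.012,0,0,0,0.06],[0,0,0.012,0,0,0,0.06],[0,0,0.012,0,0,0,0.06],[0,0,0.012,0,0,0,0.06],[0,0,0.012,0,0,0,0.06],[0,0,0.012,0,0,0,0.06],[0,0,0.012,0,0,0,0.06],[0,0,0.008,0,0,0,0.06],[0,0,0.007,0,0,0,0.06],[0,0,0,0,0,0,0.06]]]'
python3 -m crank '[[[0,0,0,0,0,0,0.015],[0,0,0,0,0,0,0.015],[0,0,0,0,0,0,0.015],[0,0,0,0,0,0,0.015],[0,0,0,0,0,0,0.015],[0,0,0,0,0,0,0.015],[0,0,0,0,0,0,0.015],[0,0,0,0,0,0,0.015],[0,0,0,0,0,0,0.015],[0,0,0,0,0,0,0.015]]]'
python3 -m crank '[[[0,0,-0.005,0,0,0,0.015],[0,0,-0.01,0,0,0,0.015],[0,0,-0.015,0,0,0,0.015],[0,0,-0.015,0,0,0,0.015],[0,0,-0.015,0,0,0,0.015],[0,0,0,0,0,0,0.015],[0,0,0,0,0,0,0.015],[0,0,0,0,0,0,0.015],[0,0,0,0,0,0,0.015],[0,0,0,0,0,0,0.015]]]'
python3 - <<'E'
from h import *
s=snapshot("wrist"); z=dict(pad_top=.006,timer_mid=.02)
w=snapshot("side");cv2.imwrite("pics/g1.png",np.hstack([s["img"],w["img"]])[:,:,::-1][:, :1024].copy()[:, ::1] if 0 else cv2.resize(np.hstack([s["img"],w["img"]])[:,:,::-1],(800,300)))
report("wrist",z,z)
E
```

```text
clock: 4.1
tool_pos: [0.4075, 0.3613, 0.003]
eef_rot: [[-0.954, 0.3, -0.001], [0.3, 0.954, -0.001], [0.001, -0.001, -1.0]]
force: [0.4, -0.1, 0.0]
finger_gap: 0.0601
gripper_force: 0.0
clock: 5.1
tool_pos: [0.4079, 0.3618, 0.0039]
eef_rot: [[-0.954, 0.3, 0.0], [0.3, 0.954, -0.0], [-0.0, -0.0, -1.0]]
force: [1.1, -0.0, -0.3]
finger_gap: 0.0151
gripper_force: 0.0
clock: 6.1
tool_pos: [0.4076, 0.3615, 0.0634]
eef_rot: [[-0.954, 0.3, -0.001], [0.3, 0.954, -0.001], [0.0, -0.001, -1.0]]
force: [0.0, 0.3, -0.4]
finger_gap: 0.0151
gripper_force: 0.0
pad_top 0.8 px 286.7 255.6 ctr [0.4838 0.3716] centroid [0.48   0.3757] sides 0.0871 87.4 0.0672 -0.9
timer_mid 0.78 px 106.6 293.5 ctr [0.4573 0.195 ] centroid [0.4594 0.1935] sides 0.0721 105.9 0.0455 4.4
```

View pics/g1.png

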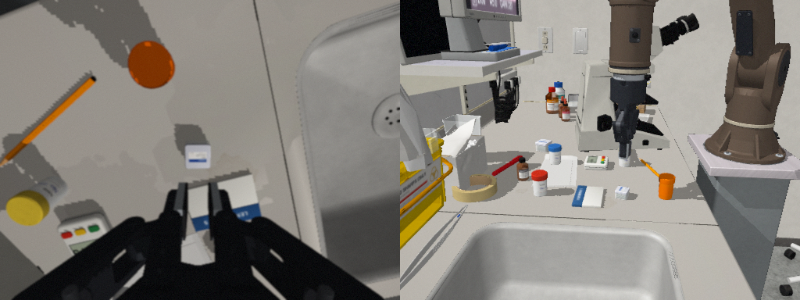

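```bash
python3 - <<'E'
from h import *
def proj(s,p):
    f=192/np.tan(np.radians(s["vfov"]/2)); P=np.array(s["pose"]); c=P[:3,:3].T@(np.array(p)-P[:3,3])
    return (s["cx"]+f*c[0]/-c[2], s["cy"]-f*c[1]/-c[2])
o=observe(); p=o["tool_pos"]; print(p)
S={}
for n in ("wrist","side","top"):
    S[n]=s=report(n,["coverslips_mid"],dict(coverslips_mid=.02))
    print(n,"tcp px",np.round(proj(s,p),1))
a=S["wrist"]["img"][150:384,150:384]; u,v=map(int,proj(S["side"],p)); b=S["side"]["img"][v-50:v+67,u-58:u+59]
im=np.hstack([cv2.resize(a,(400,400)),cv2.resize(b,(400,400),interpolation=cv2.INTER_NEAREST)])
cv2.imwrite("pics/g2.png",im[:,:,::-1])
E
```

```text
[0.40783088 0.36168692 0.06376883]
coverslips_mid 0.77 px 252.3 196.5 ctr [0.4052 0.3633] centroid [0.4048 0.3633] sides 0.0283 72.6 0.0326 -16.3
wrist tcp px [251.3 221.3]
coverslips_mid 0.59 px 183.0 185.4 ctr [0.6543 0.0844] centroid [0.656 0.083] sides 0.0491 -173.2 0.1162 101.1
coverslips_mid 0.55 px 284.2 246.6 ctr [0.4095 0.3751] centroid [0.4092 0.3767] sides 0.0336 -174.4 0.0639 88.1
side tcp px [286.  220.8]
coverslips_mid 0.88 px 327.2 128.6 ctr [0.6554 0.0762] centroid [0.6553 0.0759] sides 0.0493 -17.0 0.0414 -107.4
top tcp px [201.5 232.6]
```

View pics/g2.png

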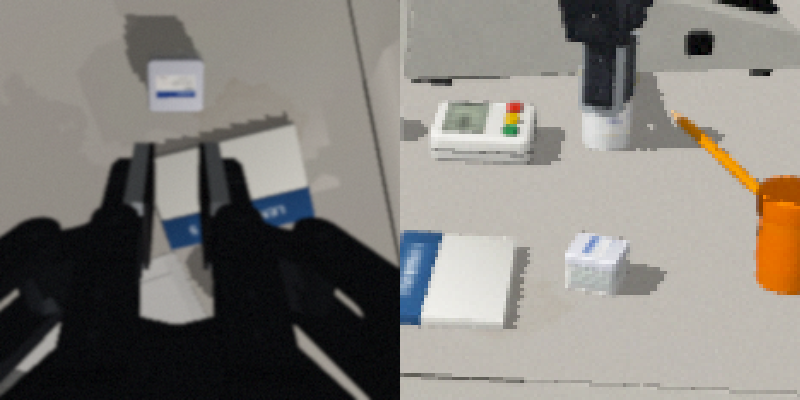

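```bash
python3 - <<'E'
from h import *
a=snapshot("wrist"); b=snapshot("side")
o1,d1=ray(a,254,237); o2,d2=ray(b,288.8,201.6)
t=np.linalg.lstsq(np.c_[d1,-d2],o2-o1,rcond=None)[0]
print(o1+t[0]*d1,o2+t[1]*d2,observe()["tool_pos"])
# box height check from both views
E
```

```text
[0.40186998 0.36554705 0.10036173] [0.40478601 0.36476216 0.10199089] [0.40786952 0.36177888 0.06394315]
```

```bash
python3 -m crank '[[[0,0,0,0,0,0,0.05],[0,0,0.01,0,0,0,0.05],[0,0,0.01,0,0,0,0.05],[0,0,0.01,0,0,0,0.05],[0,0,0.01,0,0,0,0.05],[0,0,0.01,0,0,0,0.05],[0,0,0.01,0,0,0,0.05],[0,0,0,0,0,0,0.05],[0,0,0,0,0,0,0.05],[0,0,0,0,0,0,0.05]]]'
python3 - <<'E'
from h import *
a=snapshot("wrist"); b=snapshot("side"); p=observe()["tool_pos"]; print(p)
im=np.hstack([cv2.resize(a["img"][130:330,150:350],(400,400)),cv2.resize(b["img"][160:280,230:350],(400,400),interpolation=cv2.INTER_NEAREST)])
cv2.imwrite("pics/g3.png",im[:,:,::-1])
E
```

```text
clock: 7.75
tool_pos: [0.4082, 0.362, 0.0042]
eef_rot: [[-0.954, 0.3, 0.0], [0.3, 0.954, 0.0], [-0.0, 0.001, -1.0]]
force: [-0.3, 0.3, 0.9]
finger_gap: 0.0502
gripper_force: 0.0
[0.4081772  0.36206067 0.0044113 ]
```

View pics/g3.png

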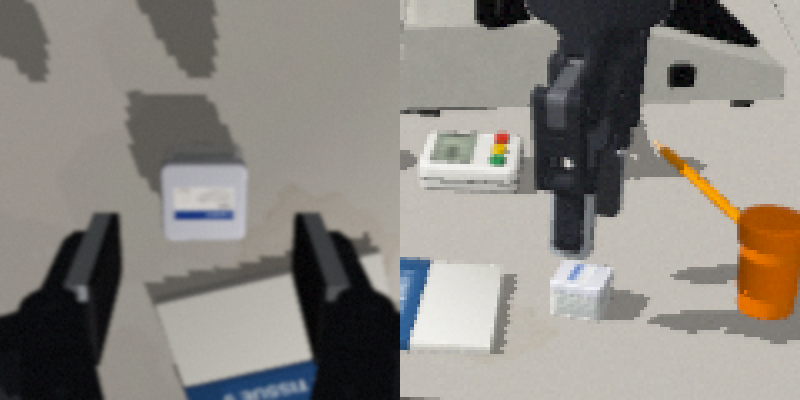

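```bash
python3 -m crank '[[[0.002,0,0.004,0,0,0,0.05],[0,0,0.004,0,0,0,0.05],[0,0,0.004,0,0,0,0.05],[0,0,0.004,0,0,0,0.05],[0,0,0.004,0,0,0,0.05],[0,0,0.004,0,0,0,0.05],[0,0,0.004,0,0,0,0.05],[0,0,0,0,0,0,0.05],[0,0,0,0,0,0,0.05],[0,0,0,0,0,0,0.05]]]'
python3 - <<'E'
from h import *
a=snapshot("wrist"); b=snapshot("side"); p=observe()["tool_pos"]; print(p)
im=np.hstack([cv2.resize(a["img"][130:330,150:350],(400,400)),cv2.resize(b["img"][180:280,240:340],(400,400),interpolation=cv2.INTER_NEAREST)])
cv2.imwrite("pics/g4.png",im[:,:,::-1])
E
```

```text
clock: 8.85
tool_pos: [0.4061, 0.3625, -0.0239]
eef_rot: [[-0.954, 0.3, 0.0], [0.3, 0.954, 0.0], [-0.0, 0.0, -1.0]]
force: [0.1, -0.0, -0.2]
finger_gap: 0.0498
gripper_force: 0.0
[ 0.40609842  0.36250239 -0.02387604]
```

View pics/g4.png

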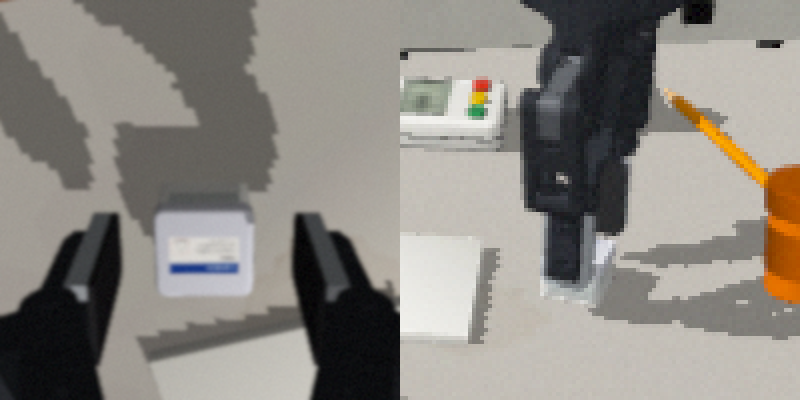

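```bash
python3 -m crank '[[[0.002,0,0.0025,0,0,0,0.05],[0,0,0.0025,0,0,0,0.05],[0,0,0,0,0,0,0.01],[0,0,0,0,0,0,0.01],[0,0,0,0,0,0,0.01],[0,0,0,0,0,0,0.01],[0,0,0,0,0,0,0.01],[0,0,0,0,0,0,0.01],[0,0,0,0,0,0,0.01],[0,0,0,0,0,0,0.01]]]'
python3 -m crank '[[[0,0,-0.005,0,0,0,0.01],[0,0,-0.01,0,0,0,0.01],[0,0,-0.01,0,0,0,0.01],[0,0,-0.015,0,0,0,0.01],[0,0,0,0,0,0,0.01],[0,0,0,0,0,0,0.01],[0,0,0,0,0,0,0.01],[0,0,0,0,0,0,0.01],[0,0,0,0,0,0,0.01],[0,0,0,0,0,0,0.01]]]'
python3 - <<'E'
from h import *
z=dict(pad_top=.006)
for c in ("wrist","top"): report(c,z,z)
a=snapshot("wrist"); b=snapshot("side")
im=np.hstack([cv2.resize(a["img"][130:330,150:350],(400,400)),cv2.resize(b["img"][160:280,230:350],(400,400),interpolation=cv2.INTER_NEAREST)])
cv2.imwrite("pics/g5.png",im[:,:,::-1])
E
```

```text
clock: 9.95
tool_pos: [0.4041, 0.363, -0.029]
eef_rot: [[-0.954, 0.3, 0.0], [0.3, 0.954, 0.0], [-0.0, 0.0, -1.0]]
force: [-0.8, -0.5, 3.3]
finger_gap: 0.0263
gripper_force: 59.3
clock: 10.95
tool_pos: [0.4039, 0.3628, 0.0106]
eef_rot: [[-0.954, 0.3, -0.0], [0.3, 0.954, -0.0], [0.0, -0.0, -1.0]]
force: [1.2, -0.4, 0.3]
finger_gap: 0.0262
gripper_force: 59.0
pad_top 0.9 px 276.6 299.5 ctr [0.4837 0.3728] centroid [0.4803 0.3608] sides 0.0891 96.0 0.0595 5.2
pad_top 0.63 px 213.0 197.2 ctr [0.4972 0.3405] centroid [0.4951 0.3449] sides 0.0405 -52.4 0.0751 -143.3
```

View pics/g5.png

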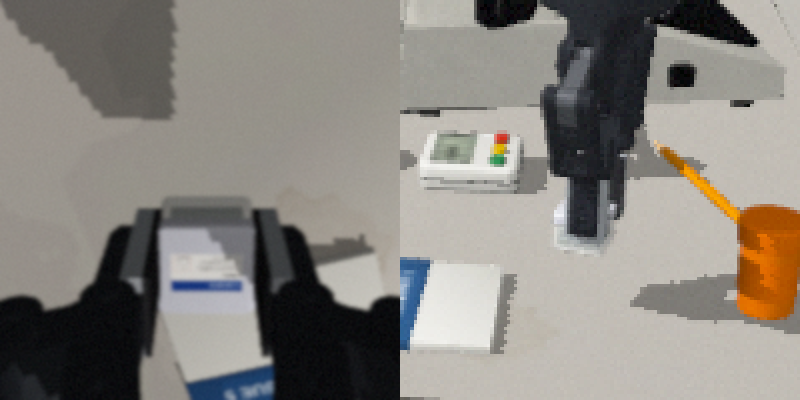

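```bash
python3 -m crank '[[[-0.012,0.0054,0,0,0,0,0.01],[-0.012,0.0054,0,0,0,0,0.01],[-0.012,0.0054,0,0,0,0,0.01],[-0.012,0.0054,0,0,0,0,0.01],[-0.012,0.0054,0,0,0,0,0.01],[-0.012,0.0054,0,0,0,0,0.01],[0,0,0.01,0,0,0,0.01],[0,0,0.01,0,0,0,0.01],[0,0,0,0,0,0,0.01],[0,0,0,0,0,0,0.01]]]'
python3 -m crank '[[[0,0,0.004,0,0,0,0.01],[0,0,0.004,0,0,0,0.01],[0,0,0.003,0,0,0,0.01],[0,0,0.001,0,0,0,0.01],[0,0,0,0,0,0,0.01],[0,0,0,0,0,0,0.05],[0,0,0,0,0,0,0.05],[0,0,0,0,0,0,0.05],[0,0,0,0,0,0,0.05],[0,0,0,0,0,0,0.05]]]'
python3 -m crank '[[[0,0,-0.005,0,0,0,0.05],[0,0,-0.015,0,0,0,0.05],[0,0,-0.02,0,0,0,0.05],[0,0,-0.02,0,0,0,0.05],[0,0,-0.02,0,0,0,0.05],[0,0,-0.02,0,0,0,0.05],[0,0,0,0,0,0,0.05],[0,0,0,0,0,0,0.05],[0,0,0,0,0,0,0.05],[0,0,0,0,0,0,0.05]]]'
python3 - <<'E'
from h import *
print(observe()["tool_pos"])
z=dict(pad_top=.006,coverslips_mid=.026,yellow_pot_mid=.045)
s=report("wrist",z,z);caps(s)
E
```

```text
clock: 12.25
tool_pos: [0.4813, 0.372, -0.0098]
eef_rot: [[-0.954, 0.299, -0.002], [0.299, 0.954, -0.001], [0.001, -0.001, -1.0]]
force: [-0.1, 0.2, -0.9]
finger_gap: 0.0262
gripper_force: 59.0
clock: 13.25
tool_pos: [0.4825, 0.3723, -0.021]
eef_rot: [[-0.954, 0.3, 0.0], [0.3, 0.954, 0.0], [-0.0, 0.0, -1.0]]
force: [0.4, -0.7, 0.0]
finger_gap: 0.05
gripper_force: 0.0
clock: 14.25
tool_pos: [0.482, 0.3718, 0.0782]
eef_rot: [[-0.954, 0.3, -0.001], [0.3, 0.954, -0.001], [0.001, -0.001, -1.0]]
force: [0.3, 0.7, -0.4]
finger_gap: 0.0502
gripper_force: 0.0
[0.4819851  0.37183739 0.07820538]
pad_top 0.7 px 252.4 189.1 ctr [0.4848 0.3711] centroid [0.4813 0.3726] sides 0.0881 88.7 0.0658 0.6
coverslips_mid 0.9 px 252.9 197.9 ctr [0.4832 0.3726] centroid [0.4833 0.3725] sides 0.0267 72.6 0.0339 -16.4
coverslips_mid 0.33 px 235.1 333.5 ctr [0.6289 0.3063] centroid [0.6288 0.3064] sides 0.011 72.7 0.0042 -18.3
yellow_pot_mid 0.57 px 20.3 175.3 ctr [0.4059 0.2003] centroid [0.4013 0.1997] sides 0.0382 72.6 0.043 -31.1
red [40, 229, 15, 9, 94] [ 47.2 233.3] [0.4526 0.1994]
red [264, 298, 38, 38, 1007] [282.7 318.6] [0.5997 0.366 ]
yellow [0, 164, 18, 41, 525] [  6.8 184.8] [0.405  0.1915]
yellow [58, 225, 14, 9, 90] [ 64.7 228.9] [0.4533 0.2157]
yellow [482, 361, 30, 23, 453] [500.3 372.2] [0.7342 0.5626]
blue [214, 193, 90, 39, 967] [260.5 212.7] [0.4884 0.3775]
```

```bash
python3 -m crank '[[[0,0,0,0,0,-5.82,0.065],[0,0,0,0,0,-5.82,0.065],[0,0,0,0,0,-5.82,0.065],[-0.0238,-0.0014,0,0,0,0,0.065],[-0.0238,-0.0014,0,0,0,0,0.065],[-0.0238,-0.0014,0,0,0,0,0.065],[-0.0238,-0.0014,0,0,0,0,0.065],[-0.0238,-0.0014,0,0,0,0,0.065],[0,0,0,0,0,0,0.065],[0,0,0,0,0,0,0.065]]]'
python3 - <<'E'
from h import *
print(observe()["tool_pos"])
s=snapshot("wrist");caps(s); b=snapshot("side")
im=np.hstack([cv2.resize(s["img"],(400,300)),cv2.resize(b["img"][140:290,130:330],(400,300),interpolation=cv2.INTER_NEAREST)])
cv2.imwrite("pics/r1.png",im[:,:,::-1])
E
```

```text
clock: 15.45
tool_pos: [0.6013, 0.3649, 0.0782]
eef_rot: [[-1.0, 0.001, -0.001], [0.001, 1.0, -0.0], [0.001, -0.0, -1.0]]
force: [-1.2, 0.1, 0.1]
finger_gap: 0.0651
gripper_force: 0.0
[0.60128011 0.36486722 0.07823948]
red [229, 184, 45, 44, 1544] [251.1 206.1] [0.6002 0.3648]
red [63, 275, 67, 20, 539] [ 89.1 284.6] [0.6772 0.2174]
yellow [10, 15, 19, 13, 205] [18.5 21.3] [0.4687 0.2111]
yellow [355, 340, 46, 40, 1263] [373.8 362.9] [0.7727 0.49  ]
yellow [465, 341, 47, 43, 422] [490.3 362. ] [0.7714 0.6088]
blue [207, 72, 104, 29, 1835] [257.7  86.5] [0.5089 0.3697]
blue [4, 183, 55, 43, 1673] [ 29.7 204.8] [0.5992 0.184 ]
```

View pics/r1.png

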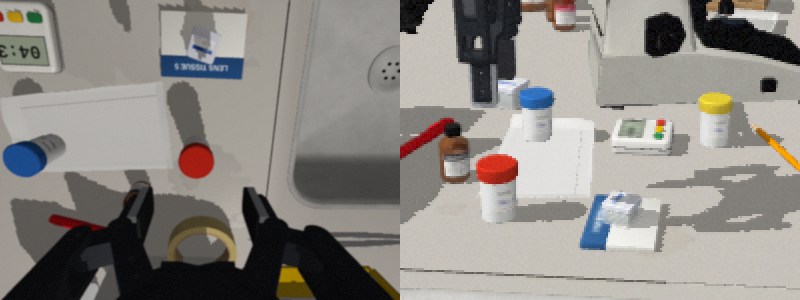

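```bash
python3 -m crank '[[[0.001,0,0.015,0,0,0,0.065],[0,0,0.015,0,0,0,0.065],[0,0,0.015,0,0,0,0.065],[0,0,0.015,0,0,0,0.065],[0,0,0.014,0,0,0,0.065],[0,0,0.008,0,0,0,0.065],[0,0,0.006,0,0,0,0.065],[0,0,0,0,0,0,0.065],[0,0,0,0,0,0,0.065],[0,0,0,0,0,0,0.02]]]'
python3 -m crank '[[[0,0,0,0,0,0,0.02],[0,0,0,0,0,0,0.02],[0,0,0,0,0,0,0.02],[0,0,0,0,0,0,0.02],[0,0,0,0,0,0,0.02],[0,0,0,0,0,0,0.02],[0,0,0,0,0,0,0.02],[0,0,0,0,0,0,0.02],[0,0,-0.005,0,0,0,0.02],[0,0,-0.005,0,0,0,0.02]]]'
python3 -m crank '[[[0,0,-0.01,0,0,0,0.02],[0,0,-0.015,0,0,0,0.02],[0,0,-0.015,0,0,0,0.02],[0,0,-0.015,0,0,0,0.02],[0,0,-0.005,0,0,0,0.02],[0,0,0,0,0,0,0.02],[0,0,0,0,0,0,0.02],[0,0,0,0,0,0,0.02],[0,0,0,0,0,0,0.02],[0,0,0,0,0,0,0.02]]]'
python3 - <<'E'
from h import *
print(observe()["tool_pos"])
s=snapshot("wrist");caps(s,.122); b=snapshot("side")
im=np.hstack([cv2.resize(s["img"],(400,300)),cv2.resize(b["img"][140:290,130:330],(400,300),interpolation=cv2.INTER_NEAREST)])
cv2.imwrite("pics/r2.png",im[:,:,::-1])
E
```

```text
clock: 16.55
tool_pos: [0.601, 0.3656, -0.0083]
eef_rot: [[-1.0, 0.0, 0.001], [0.0, 1.0, 0.001], [-0.001, 0.001, -1.0]]
force: [-0.3, -0.2, -0.3]
finger_gap: 0.0518
gripper_force: 0.0
clock: 17.55
tool_pos: [0.6002, 0.3651, 0.001]
eef_rot: [[-1.0, 0.0, -0.0], [0.0, 1.0, -0.0], [0.0, -0.0, -1.0]]
force: [-0.4, 0.3, -1.0]
finger_gap: 0.0357
gripper_force: 59.7
clock: 18.55
tool_pos: [0.6002, 0.3651, 0.0604]
eef_rot: [[-1.0, 0.0, -0.001], [0.0, 1.0, -0.0], [0.001, -0.0, -1.0]]
force: [-0.3, 0.4, -2.0]
finger_gap: 0.0358
gripper_force: 59.8
[0.60021243 0.36505171 0.06035313]
red [218, 231, 70, 72, 3766] [253.7 269.3] [0.5987 0.367 ]
red [51, 286, 61, 23, 725] [ 79.9 297.5] [0.6164 0.2743]
yellow [0, 10, 9, 14, 105] [ 3.6 16.7] [0.4866 0.2718]
yellow [336, 354, 44, 30, 753] [355.9 368.4] [0.6674 0.4278]
yellow [461, 354, 51, 30, 626] [487.4 367.9] [0.6669 0.5058]
blue [233, 72, 29, 11, 120] [245.3  78. ] [0.508  0.3634]
blue [221, 74, 94, 28, 1312] [281.1  89.3] [0.5123 0.378 ]
blue [0, 192, 44, 46, 1523] [ 18.  215.5] [0.5688 0.2545]
```

View pics/r2.png

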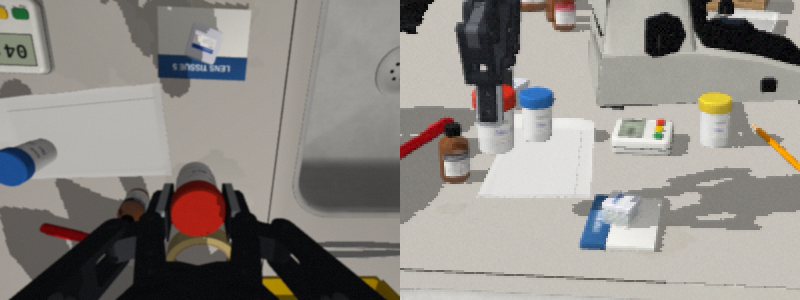

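```bash
python3 -m crank '[[[0.004,-0.008,0,0,0,0,0.02],[0.0078,-0.0148,0,0,0,0,0.02],[0.0078,-0.0148,0,0,0,0,0.02],[0.0078,-0.0148,0,0,0,0,0.02],[0.0078,-0.0148,0,0,0,0,0.02],[0.0078,-0.0148,0,0,0,0,0.02],[0.004,-0.007,0,0,0,0,0.02],[0,0,0,0,0,0,0.02],[0,0,0.01,0,0,0,0.02],[0,0,0.01,0,0,0,0.02]]]'
python3 -m crank '[[[0,0,0.01,0,0,0,0.02],[0,0,0.01,0,0,0,0.02],[0,0,0.01,0,0,0,0.02],[0,0,0.008,0,0,0,0.02],[0,0,0.005,0,0,0,0.02],[0,0,0.003,0,0,0,0.02],[0,0,0.001,0,0,0,0.02],[0,0,0,0,0,0,0.02],[0,0,0,0,0,0,0.02],[0,0,0,0,0,0,0.06]]]'
python3 -m crank '[[[0,0,0,0,0,0,0.06],[0,0,0,0,0,0,0.06],[0,0,0,0,0,0,0.06],[0,0,0,0,0,0,0.06],[0,0,-0.01,0,0,0,0.06],[0,0,-0.015,0,0,0,0.06],[0,0,-0.02,0,0,0,0.06],[0,0,-0.02,0,0,0,0.06],[0,0,-0.025,0,0,0,0.06],[0,0,0,0,0,0,0.06]]]'
python3 - <<'E'
from h import *
print(observe()["tool_pos"])
caps(snapshot("wrist"))
caps(snapshot("top"))
E
```

```text
clock: 19.65
tool_pos: [0.5538, 0.2773, 0.0403]
eef_rot: [[-1.0, -0.001, 0.001], [-0.001, 1.0, 0.001], [-0.001, 0.001, -1.0]]
force: [-0.0, -0.7, -0.6]
finger_gap: 0.0353
gripper_force: 59.8
clock: 20.65
tool_pos: [0.5537, 0.2764, -0.0057]
eef_rot: [[-1.0, 0.0, 0.001], [0.0, 1.0, 0.0], [-0.001, 0.0, -1.0]]
force: [-0.6, 0.2, 0.4]
finger_gap: 0.0488
gripper_force: 0.0
clock: 21.65
tool_pos: [0.556, 0.2776, 0.0889]
eef_rot: [[-1.0, 0.0, 0.006], [0.0, 1.0, 0.004], [-0.006, 0.004, -1.0]]
force: [0.5, 0.4, 1.0]
finger_gap: 0.0596
gripper_force: 0.0
[0.55597746 0.27760732 0.0889011 ]
red [115, 79, 16, 10, 148] [122.3  83.6] [0.4616 0.1824]
red [228, 178, 42, 43, 1404] [248.6 199.6] [0.5535 0.2756]
red [189, 310, 69, 24, 656] [223.1 321.6] [0.6857 0.2492]
yellow [73, 0, 55, 20, 719] [101.3   7.1] [0.4131 0.1757]
yellow [138, 80, 15, 10, 139] [144.9  84.6] [0.4622 0.199 ]
yellow [367, 359, 32, 25, 568] [380.7 373.1] [0.7583 0.4203]
yellow [478, 358, 34, 26, 577] [499. 368.] [0.7512 0.5492]
blue [301, 124, 96, 25, 1316] [346.3 137.4] [0.5009 0.353 ]
blue [128, 229, 42, 36, 1168] [147.9 246.6] [0.5991 0.184 ]
red [235, 161, 13, 15, 124] [240.1 168.7] [0.5511 0.2798]
yellow [64, 0, 103, 42, 3188] [111.8  19.2] [0.9248 0.5907]
yellow [62, 0, 118, 69, 1386] [134.7  45.9] [0.8538 0.5317]
yellow [93, 72, 82, 6, 471] [134.2  74.5] [0.7804 0.529 ]
blue [304, 17, 85, 11, 384] [346.6  22.1] [0.9117 0.0252]
blue [136, 25, 21, 9, 113] [145.5  28.5] [0.8992 0.5081]
blue [114, 29, 21, 5, 68] [122.7  30.5] [0.8945 0.5627]
blue [119, 36, 29, 5, 84] [133.   38.2] [0.8738 0.5367]
blue [183, 187, 39, 10, 186] [202.7 191.5] [0.4997 0.3626]
```

```bash
python3 -m crank '[[[0.012,-0.008,0,0,0,0,0.065],[0.019,-0.0129,0,0,0,0,0.065],[0.019,-0.0129,0,0,0,0,0.065],[0.019,-0.0129,0,0,0,0,0.065],[0.019,-0.0129,0,0,0,0,0.065],[0.019,-0.0129,0,0,0,0,0.065],[0.019,-0.0129,0,0,0,0,0.065],[0.019,-0.0129,0,0,0,0,0.065],[0.008,-0.005,0,0,0,0,0.065],[0,0,0,0,0,0,0.065]]]'
python3 - <<'E'
from h import *
print(observe()["tool_pos"])
caps(snapshot("wrist"))
E
```

```text
clock: 22.75
tool_pos: [0.3995, 0.1723, 0.0838]
eef_rot: [[-1.0, 0.0, -0.001], [0.0, 1.0, -0.0], [0.001, -0.0, -1.0]]
force: [0.2, 0.6, 0.5]
finger_gap: 0.0651
gripper_force: 0.0
[0.39951162 0.17233601 0.08381734]
red [242, 245, 12, 8, 78] [247.6 248.4] [0.4412 0.1692]
red [357, 338, 14, 23, 219] [363.5 348.4] [0.5577 0.2875]
yellow [231, 181, 44, 45, 1524] [252.7 203.5] [0.3984 0.1736]
yellow [261, 246, 12, 7, 79] [266.4 249. ] [0.4418 0.1859]
blue [387, 270, 47, 16, 398] [403.9 278.1] [0.4722 0.3135]
blue [454, 272, 16, 15, 141] [462.  279.8] [0.474  0.3677]
```

```bash
python3 -m crank '[[[0,0.001,0.015,0,0,0,0.065],[0,0,0.015,0,0,0,0.065],[0,0,0.015,0,0,0,0.065],[0,0,0.015,0,0,0,0.065],[0,0,0.015,0,0,0,0.065],[0,0,0.01,0,0,0,0.065],[0,0,0.008,0,0,0,0.065],[0,0,0,0,0,0,0.065],[0,0,0,0,0,0,0.065],[0,0,0,0,0,0,0.02]]]'
python3 -m crank '[[[0,0,0,0,0,0,0.02],[0,0,0,0,0,0,0.02],[0,0,0,0,0,0,0.02],[0,0,0,0,0,0,0.02],[0,0,0,0,0,0,0.02],[0,0,0,0,0,0,0.02],[0,0,0,0,0,0,0.02],[0,0,0,0,0,0,0.02],[0,0,-0.005,0,0,0,0.02],[0,0,-0.005,0,0,0,0.02]]]'
python3 -m crank '[[[0,0,-0.01,0,0,0,0.02],[0,0,-0.015,0,0,0,0.02],[0,0,-0.015,0,0,0,0.02],[0,0,-0.015,0,0,0,0.02],[0,0,-0.005,0,0,0,0.02],[0,0,0,0,0,0,0.02],[0,0,0,0,0,0,0.02],[0,0,0,0,0,0,0.02],[0,0,0,0,0,0,0.02],[0,0,0,0,0,0,0.02]]]'
python3 - <<'E'
from h import *
print(observe()["tool_pos"])
caps(snapshot("wrist"),.122)
E
```

```text
clock: 23.8
tool_pos: [0.4009, 0.1742, -0.0086]
eef_rot: [[-1.0, 0.0, 0.001], [0.0, 1.0, 0.001], [-0.001, 0.001, -1.0]]
force: [0.5, 0.0, 0.1]
finger_gap: 0.0519
gripper_force: 0.0
clock: 24.8
tool_pos: [0.4004, 0.174, 0.0014]
eef_rot: [[-1.0, 0.0, 0.0], [0.0, 1.0, 0.0], [-0.0, 0.0, -1.0]]
force: [1.2, -0.3, -0.5]
finger_gap: 0.0357
gripper_force: 59.7
clock: 25.8
tool_pos: [0.4001, 0.1738, 0.0605]
eef_rot: [[-1.0, 0.0, -0.001], [0.0, 1.0, -0.0], [0.001, -0.0, -1.0]]
force: [-0.1, 0.3, -0.3]
finger_gap: 0.0357
gripper_force: 59.8
[0.40014479 0.173815   0.06048977]
red [341, 355, 35, 29, 582] [357.5 369.6] [0.4686 0.2377]
yellow [218, 229, 71, 71, 4047] [253.  264.3] [0.3958 0.1753]
blue [396, 283, 48, 17, 467] [414.1 291.4] [0.4123 0.2606]
blue [470, 285, 15, 16, 130] [477.8 293.5] [0.4136 0.2947]
```

```bash
python3 -m crank '[[[-0.005,0.006,0,0,0,0,0.02],[-0.0122,0.0154,0,0,0,0,0.02],[-0.0122,0.0154,0,0,0,0,0.02],[-0.0122,0.0154,0,0,0,0,0.02],[-0.0122,0.0154,0,0,0,0,0.02],[-0.0122,0.0154,0,0,0,0,0.02],[-0.0122,0.0154,0,0,0,0,0.02],[-0.0048,0.0061,0,0,0,0,0.02],[0,0,0,0,0,0,0.02],[0,0,0.01,0,0,0,0.02]]]'
python3 -m crank '[[[0,0,0.01,0,0,0,0.02],[0,0,0.01,0,0,0,0.02],[0,0,0.01,0,0,0,0.02],[0,0,0.01,0,0,0,0.02],[0,0,0.01,0,0,0,0.02],[0,0,0.005,0,0,0,0.02],[0,0,0.004,0,0,0,0.02],[0,0,0,0,0,0,0.02],[0,0,0,0,0,0,0.02],[0,0,0,0,0,0,0.06]]]'
python3 -m crank '[[[0,0,0,0,0,0,0.06],[0,0,0,0,0,0,0.06],[0,0,0,0,0,0,0.06],[0,0,0,0,0,0,0.06],[0,0,-0.01,0,0,0,0.06],[0,0,-0.015,0,0,0,0.06],[0,0,-0.02,0,0,0,0.06],[0,0,-0.02,0,0,0,0.06],[0,0,-0.025,0,0,0,0.06],[0,0,0,0,0,0,0.06]]]'
python3 - <<'E'
from h import *
print(observe()["tool_pos"])
caps(snapshot("wrist"))
E
```

```text
clock: 26.85
tool_pos: [0.4838, 0.2783, 0.0513]
eef_rot: [[-1.0, 0.0, 0.001], [0.0, 1.0, 0.001], [-0.001, 0.001, -1.0]]
force: [1.5, -0.7, -1.3]
finger_gap: 0.0354
gripper_force: 59.8
clock: 27.85
tool_pos: [0.4836, 0.2786, -0.008]
eef_rot: [[-1.0, 0.0, 0.0], [0.0, 1.0, 0.0], [-0.0, 0.0, -1.0]]
force: [-0.2, -0.3, 0.9]
finger_gap: 0.0491
gripper_force: 0.0
clock: 28.85
tool_pos: [0.4855, 0.2798, 0.0858]
eef_rot: [[-1.0, 0.0, 0.005], [0.0, 1.0, 0.003], [-0.005, 0.003, -1.0]]
force: [0.7, 0.2, -0.2]
finger_gap: 0.0601
gripper_force: 0.0
[0.48548906 0.27975969 0.08578566]
red [124, 162, 14, 8, 106] [130.5 165.6] [0.4525 0.1829]
red [228, 254, 38, 36, 1074] [246.9 272.4] [0.554  0.2759]
yellow [145, 163, 14, 8, 104] [151.4 166.5] [0.4532 0.1996]
yellow [227, 177, 44, 44, 1502] [248.7 198.8] [0.4811 0.2778]
blue [296, 196, 88, 21, 924] [336.8 207. ] [0.4885 0.3526]
```

```bash
python3 -m crank '[[[-0.006,-0.005,0,0,0,0,0.065],[-0.0175,-0.0142,0,0,0,0,0.065],[-0.0175,-0.0142,0,0,0,0,0.065],[-0.0175,-0.0142,0,0,0,0,0.065],[-0.0175,-0.0142,0,0,0,0,0.065],[-0.0175,-0.0142,0,0,0,0,0.065],[-0.0175,-0.0142,0,0,0,0,0.065],[-0.006,-0.0045,0,0,0,0,0.065],[0,0,0,0,0,0,0.065],[0,0,0,0,0,0,0.065]]]'
python3 - <<'E'
from h import *
print(observe()["tool_pos"])
caps(snapshot("wrist"))
E
```

```text
clock: 29.9
tool_pos: [0.5994, 0.1845, 0.0813]
eef_rot: [[-1.0, -0.001, -0.002], [-0.001, 1.0, 0.0], [0.002, 0.0, -1.0]]
force: [-0.1, -0.0, 0.8]
finger_gap: 0.0645
gripper_force: 0.0
[0.59935424 0.18447668 0.08130929]
red [223, 18, 16, 13, 194] [230.5  23.9] [0.4675 0.1706]
red [344, 128, 50, 47, 1809] [368.7 151.2] [0.5536 0.2758]
red [229, 275, 92, 33, 973] [273.  290.3] [0.6837 0.2048]
yellow [247, 19, 16, 13, 165] [254.8  24.9] [0.468 0.187]
yellow [355, 18, 59, 61, 2704] [384.8  48.4] [0.482  0.2769]
yellow [464, 340, 48, 40, 1155] [494.6 354.8] [0.763  0.4338]
blue [410, 74, 102, 29, 1632] [457.8  90.2] [0.509  0.3341]
blue [229, 184, 43, 43, 1458] [250.6 205. ] [0.5986 0.184 ]
```

```bash
python3 -m crank '[[[0.001,0,0.015,0,0,0,0.065],[0,0,0.015,0,0,0,0.065],[0,0,0.015,0,0,0,0.065],[0,0,0.015,0,0,0,0.065],[0,0,0.015,0,0,0,0.065],[0,0,0.009,0,0,0,0.065],[0,0,0.006,0,0,0,0.065],[0,0,0,0,0,0,0.065],[0,0,0,0,0,0,0.065],[0,0,0,0,0,0,0.02]]]'
python3 -m crank '[[[0,0,0,0,0,0,0.02],[0,0,0,0,0,0,0.02],[0,0,0,0,0,0,0.02],[0,0,0,0,0,0,0.02],[0,0,0,0,0,0,0.02],[0,0,0,0,0,0,0.02],[0,0,0,0,0,0,0.02],[0,0,0,0,0,0,0.02],[0,0,-0.005,0,0,0,0.02],[0,0,-0.005,0,0,0,0.02]]]'
python3 -m crank '[[[0,0,-0.01,0,0,0,0.02],[0,0,-0.015,0,0,0,0.02],[0,0,-0.015,0,0,0,0.02],[0,0,-0.015,0,0,0,0.02],[0,0,-0.015,0,0,0,0.02],[0,0,0,0,0,0,0.02],[0,0,0,0,0,0,0.02],[0,0,0,0,0,0,0.02],[0,0,0,0,0,0,0.02],[0,0,0,0,0,0,0.02]]]'
python3 - <<'E'
from h import *
print(observe()["tool_pos"])
caps(snapshot("wrist"),.132)
E
```

```text
clock: 30.95
tool_pos: [0.6, 0.1839, -0.0074]
eef_rot: [[-1.0, 0.0, 0.001], [0.0, 1.0, 0.0], [-0.001, 0.0, -1.0]]
force: [-0.0, 0.0, -0.2]
finger_gap: 0.0519
gripper_force: 0.0
clock: 31.95
tool_pos: [0.5993, 0.1837, 0.0022]
eef_rot: [[-1.0, 0.0, -0.0], [0.0, 1.0, -0.0], [0.0, -0.0, -1.0]]
force: [-1.3, -0.2, -0.2]
finger_gap: 0.0357
gripper_force: 59.7
clock: 32.95
tool_pos: [0.599, 0.1836, 0.0712]
eef_rot: [[-1.0, 0.0, -0.001], [0.0, 1.0, -0.0], [0.001, -0.0, -1.0]]
force: [-0.4, -0.2, 0.2]
finger_gap: 0.0355
gripper_force: 59.8
[0.5989943  0.18358513 0.07119206]
red [222, 15, 18, 13, 213] [230.6  20.9] [0.4866 0.1764]
red [350, 129, 52, 50, 1993] [375.4 154.1] [0.538  0.2395]
red [264, 293, 26, 13, 174] [279.8 299. ] [0.6168 0.1996]
yellow [362, 14, 63, 64, 3031] [393.2  46.2] [0.4951 0.2402]
yellow [248, 16, 18, 13, 211] [256.2  22.1] [0.4869 0.1862]
yellow [460, 347, 52, 37, 1382] [491.2 362. ] [0.6621 0.3262]
blue [417, 74, 95, 29, 1464] [456.8  90.1] [0.5113 0.2692]
blue [218, 236, 70, 64, 3622] [253.5 268.1] [0.5974 0.1854]
```

```bash
python3 -m crank '[[[0.012,0.006,0,0,0,0,0.02],[0.023,0.012,0,0,0,0,0.02],[0.023,0.012,0,0,0,0,0.02],[0.023,0.012,0,0,0,0,0.02],[0.023,0.012,0,0,0,0,0.02],[0.023,0.012,0,0,0,0,0.02],[0.023,0.012,0,0,0,0,0.02],[0.023,0.012,0,0,0,0,0.02],[0.013,0.0072,0,0,0,0,0.02],[0,0,0,0,0,0,0.02]]]'
python3 -m crank '[[[0,0,0.012,0,0,0,0.02],[0,0,0.012,0,0,0,0.02],[0,0,0.012,0,0,0,0.02],[0,0,0.012,0,0,0,0.02],[0,0,0.012,0,0,0,0.02],[0,0,0.01,0,0,0,0.02],[0,0,0.006,0,0,0,0.02],[0,0,0.004,0,0,0,0.02],[0,0,0,0,0,0,0.02],[0,0,0,0,0,0,0.02]]]'
python3 -m crank '[[[0,0,0,0,0,0,0.06],[0,0,0,0,0,0,0.06],[0,0,0,0,0,0,0.06],[0,0,0,0,0,0,0.06],[0,0,0,0,0,0,0.06],[0,0,-0.01,0,0,0,0.06],[0,0,-0.02,0,0,0,0.06],[0,0,-0.025,0,0,0,0.06],[0,0,-0.03,0,0,0,0.06],[0,0,-0.03,0,0,0,0.06]]]'
python3 -m crank '[[[0.02,0.045,-0.01,0,0,0,0.06],[0.02,0.045,0,0,0,0,0.06],[0.02,0.045,0,0,0,0,0.06],[0.02,0.045,0,0,0,0,0.06],[0.02,0.045,0,0,0,0,0.06],[0.01,0.03,0,0,0,0,0.06],[0,0,0,0,0,0,0.06],[0,0,0,0,0,0,0.06],[0,0,0,0,0,0,0.06],[0,0,0,0,0,0,0.06]]]'
python3 - <<'E'
from h import *
print(observe()["tool_pos"])
z=dict(pad_top=.006,timer_mid=.02,coverslips_mid=.026,oil_bottle_mid=.05)
s=report("top",z,z);caps(s);b=snapshot("side")
im=np.hstack([cv2.resize(s["img"][100:250,150:350],(400,300)),cv2.resize(b["img"][140:290,130:330],(400,300),interpolation=cv2.INTER_NEAREST)])
cv2.imwrite("pics/f1.png",im[:,:,::-1])
E
```

```text
clock: 34.0
tool_pos: [0.4112, 0.2823, 0.072]
eef_rot: [[-1.0, -0.004, -0.001], [-0.004, 1.0, 0.0], [0.001, 0.0, -1.0]]
force: [-0.2, 0.1, -0.2]
finger_gap: 0.0354
gripper_force: 59.8
clock: 35.0
tool_pos: [0.4137, 0.2812, -0.0079]
eef_rot: [[-1.0, 0.0, 0.0], [0.0, 1.0, 0.0], [-0.0, 0.0, -1.0]]
force: [0.4, -0.3, 0.5]
finger_gap: 0.0353
gripper_force: 59.8
clock: 36.0
tool_pos: [0.4133, 0.2808, 0.1087]
eef_rot: [[-1.0, 0.0, 0.0], [0.0, 1.0, 0.0], [-0.0, 0.0, -1.0]]
force: [0.2, 0.1, 0.1]
finger_gap: 0.06
gripper_force: 0.0
clock: 37.0
tool_pos: [0.3048, 0.5343, 0.1172]
eef_rot: [[-1.0, 0.002, 0.001], [0.002, 1.0, -0.0], [-0.001, -0.0, -1.0]]
force: [0.0, -0.7, 0.8]
finger_gap: 0.0602
gripper_force: 0.0
[0.30479356 0.53432462 0.11720602]
coverslips_mid 0.69 px 200.7 198.7 ctr [0.4884 0.3704] centroid [0.4882 0.3705] sides 0.0296 -25.2 0.031 -117.0
coverslips_mid 0.65 px 241.3 199.3 ctr [0.4867 0.2783] centroid [0.4863 0.278 ] sides 0.0369 -26.0 0.0359 -117.2
coverslips_mid 0.56 px 327.2 128.8 ctr [0.6528 0.0771] centroid [0.6527 0.0771] sides 0.0528 -15.2 0.0426 -105.3
red [240, 94, 52, 19, 243] [265.4 103.1] [0.7067 0.2219]
red [235, 159, 16, 16, 201] [242.2 166.6] [0.556 0.275]
yellow [64, 0, 103, 42, 2401] [117.9  18.5] [0.9265 0.5761]
yellow [73, 0, 107, 68, 1443] [144.8  44.9] [0.856  0.5078]
yellow [62, 44, 18, 13, 108] [69.7 49.5] [0.8456 0.6862]
yellow [97, 70, 83, 8, 400] [139.4  74. ] [0.7814 0.5168]
yellow [233, 191, 17, 16, 209] [241.2 198.5] [0.4836 0.2771]
blue [304, 17, 85, 11, 433] [345.   22.1] [0.9119 0.0289]
blue [272, 23, 30, 7, 109] [285.9  26.3] [0.902  0.1709]
blue [122, 36, 25, 5, 67] [134.5  37.7] [0.8751 0.5332]
blue [183, 187, 39, 10, 204] [202.8 191.5] [0.4998 0.3622]
blue [232, 222, 16, 17, 221] [239.5 229.9] [0.4142 0.2807]
```

View pics/f1.png

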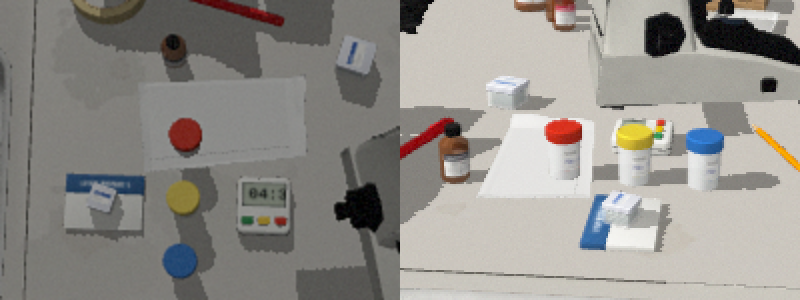

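The picture shows red, yellow and blue pots upright in a row between pad and timer. The small box sits on the pad and the oil bottle is still in its place.

```bash
python3 -c "
from rig import *
print(hand_in())"
```

```text
the job is handed in; nothing more can be done
None
```

The job is handed in, with no verdict shown: the three pots stand in a row between the pad and the timer, the small cover-slip box is on the middle of the pad, all measured within about 3 mm of target, and the oil bottle was left alone.

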